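Key a mounted cast into the scanner turntable and index it

ROBOT

A 6-joint arm with a two-finger parallel gripper is mounted at the origin on a cart in front of the work surface, level with it; the furniture and walls round the work are solid. World frame = base frame: x ahead of the robot, y to its left, z up, the work surface at z = 0. Lengths are in m, angles in rad, forces in N, time in s.
With the tool pointing down it reaches from about 0.425 to 0.95 m from the base axis. Payload 3.5 kg.
Tool frame: the origin (TCP) lies midway between the tips of the shut fingers; the grasp point (between the pads) lies 19 mm behind it (ctrl.pinch_z is the distance from the TCP to the grasp point, in m); z points along the fingers, y is the line along which they close (so a half turn about z gives the same grasp; the last joint's range is limited). The gripper opens to 85 mm and grips with 20 to 120 N. Pads are 22 mm wide; open, the fingers measure 114 mm over their backs; the gripper's body (76 mm by 85 mm) begins 54 mm behind the grasp point. The pads swing forward as they close: fully open they stand 13 mm farther back than shut.
Start: joints at [-1.441, 0.286, 1.577, -0, 1.279, -0.15], TCP at [0.186, -0.649, 0.231] pointing down, gripper open.
Joint ranges: [-2.77, 2.77], [-0.9, 2.22], [0.21, 2.48], [-1.53, 4.67], [0.24, 2.81], [-2.84, 2.84]. Speed limits (rad/s): [2.79, 2.79, 3.14, 3.14, 3.14, 3.14].

INTERFACE

Orientations are given as a unit quaternion [x, y, z, w].
In Python, from plant import get_state, viewer, sign_off, ctrl gives the robot as it stands. The module is installed in compiled form; this text tells all that it offers.
- The arm moves only by the shell command python3 -m handwheel 'ROWS' [FORCE]. ROWS is JSON, a list that holds one entry, the list of rows, each a list of 5 numbers: the finger opening in m, from 0 to 0.0854, then the shift along the tool's x, y, z in m, then the turn about the tool's z in degrees. In form: [[[claw, x, y, z, spin], ...]]. A call has 1 to 12 rows; each row shifts and turns the commanded pose from where the row before left it, along the tool's axes as they then stand; what a row does not reach is not made up. A row lasts 1/12 s, in which the tool goes at most 41.7 mm and 7.16 degrees, less where a joint would pass 70% of its speed; a pose out of reach is approached as far as the arm can. A call is refused whole if a number of a shift passes 0.0417 or a number of a turn 7.16, either way. A call with a gripper value outside its range is refused whole. The fingers move at their own pace and stop on an object; FORCE is the grip in N (left out, the last holds). Time passes only in rows, so rows that do not move let the fingers close. It gives the time, the measured TCP pose, the force, the opening and the grip force at its end, in the units of the state.
- get_state(): the state, without advancing time (a new reading comes with each control period).
- viewer.read_camera(name): name is "side" or "top" or "wrist"; returns the picture (480x640x3 uint8, blue, green, red); there is no depth.
- viewer.camera_params(name): a dict with "fov_y" (degrees; the focal length in pixels is half the picture's height over the tangent of half this angle, whatever the lens; pixels are square), "cx", "cy" (the principal point, pixels), "xyz" and "attitude" of the camera in the world; the wrist camera has in their place "hand_eye" (4x4, takes a point from camera to tool coordinates, whose origin is the TCP and whose axes are the flange's). Camera axes: x right, y up, looking along -z (the intrinsics and any distortion apply to the point x, -y, -z); pixel columns grow to the right and rows downward; lengths in m; the calibration is good to about 2 mm. A picture is of the moment at which its call begins: read the wrist's pose just before it. camera_params takes no time and is no camera call.
- sign_off(): hands the job in; it is judged then, once.
Trained networks look in the newest picture that a camera, given by its name, has taken for a name from the list of things; names that differ only in an ending like _2 or _b are one class to them, and where a whole thing is asked for, a point or a joint stands for the part that bears it (a point fixed in the world has none). Each returns a list of dicts, best first, with "confidence" (0 to 1); they miss things now and then, are a little off and sometimes report something else, mostly with a low value. They report only what shows in the picture. A call takes as long as a camera call.
- viewer.look_for(camera, name): "extent" ([left, top, width, height] as shares, 0 to 1, of the picture: columns of its width, rows of its height, round what is visible of it).
- viewer.outline_of(camera, name): "mask" (480x640 bool, what is visible of it) and "extent" ([left, top, width, height] as shares, 0 to 1, of the picture: columns of its width, rows of its height, round what is visible of it).
- viewer.pinpoint(camera, name): "xy" ([column, row] as shares, 0 to 1, of the picture: columns of its width, rows of its height: a listed point, or the origin of a listed thing).
The state is a dict: "time": time; "qpos": joint angles; "dq": joint speeds; "joint_efforts": joint torques, N m; "eef_pos": TCP position; "tcp_rot": TCP orientation; "contact_force": force on the tool from outside, world axes, zero at the start; "wrist_torque": the same for the moment, N m; "opening": opening from 0.0 (shut) to 1.0 (fully open); "finger_force": force on a finger pad.
Only numpy, scipy, OpenCV 4.12 (cv2) and the standard library are available. Lean on these libraries where they do the work, as an engineer would, in place of code of your own. Each camera call takes 0.05 s, during which the arm holds its last target. There are 200 camera calls.

TASK

Pick up the plaster cast on its round notched plate and set it into the scanner turntable as the turntable stands: the notch has to find the raised lug in the well, so feel for it, and let the plate drop fully home. Then, with the cast, turn the turntable clockwise (seen from above) back to its stop, so that the notch points to the index line on the front of the stand, and let go. Leave the small stone model and the spirit burner where they stand.

Things in the scene. Friction and masses are not known exactly. Their poses are not given: they have to be found in the camera images.
- cast_grip (a point): The cast: grey round plate (72 mm diameter, 16 mm thick), plaster block on it, stone tooth segment on top; 83 mm high, about 0.3 kg. This point: on the plate's axis, 40 mm above its underside, z up. Grip the block here: 40 mm wide along y (faces at y = +-20 mm), 50 mm along x (centred at x = +2 mm), from 16 to 60 mm above the underside; the segment above is narrower.
- cast_notch (a point): The plate's notch: this point is the middle of its mouth, on the rim at the plate's underside, 36 mm to -x of the plate's axis (axes as cast_grip). The notch is 17 mm wide (y), reaches 12 mm inward from the rim and through the whole thickness; 1.5 mm chamfer on the plate's lower edges.
- scan_stand: Fixed scanner stand: white base 130 x 130 x 22 mm with an aluminium turntable cup (92 mm diameter) on it. Origin: centre of the base's underside, on the cup's vertical axis; z up, -x is its front, roughly towards the robot. The cup stays at any angle (0.15 N m friction: light pressing does not drag it) up to a firm stop in the clockwise sense (seen from above).
- well (a point): Centre of the cup's well floor, 28 mm above the stand's origin: where the plate's underside is when home (cast_grip 40 mm above it). Axes as the stand, they do not turn with the cup. Well 75 mm wide, 16 mm deep, 3 mm chamfer at the mouth. One steel lug, 14 mm wide, 10 mm high, stands on the floor against the wall, reaching 11 mm inward: an unmatched plate stops on it, 10 mm short of home.
- index_line (a point): Outer end of the short dark line on top of the base, at its front (-x). The lug's angle is not reported: at the start it lies somewhere from 29 to 60 degrees anticlockwise (seen from above, about the cup's axis) of this line. When a seated plate has turned the cup to its stop, its notch points to this line and its x axis is parallel to the stand's.
- model_mid (a point): Bystander: small stone dental model, 56 x 63 x 27 mm, loose on the worktop; this is the point half-way up above the centre of its underside, z up.
- burner_mid (a point): Bystander: glass spirit burner, 62 mm diameter, 86 mm high, loose on the worktop; this point is on its axis at half height, z up.

How it is judged:
On the way:
1. the plate is fully home in the well over the lug, with the turntable still well away from its stop (cast more than 17 degrees from the stand's x) (z of cast_grip in the frame of scan_stand below 0.0715 m and horizontal distance between cast_grip and scan_stand below 0.005 m and angle between cast_grip's own z axis and vertical below 0.06 rad and angle between the x axis of cast_grip and the x axis of scan_stand, either way round above 0.3 rad), for 0.2 s.
At the end, for the whole second after the job is handed in: The cast stands upright (within 3.4 degrees) and at rest, fully home in the turntable's well (within 3.5 mm in height and 5 mm of its axis), its x axis within 8 degrees of the stand's x axis, the notch towards the index line (z of cast_grip in the frame of scan_stand below 0.0715 m and horizontal distance between cast_grip and scan_stand below 0.005 m and angle between cast_grip's own z axis and vertical below 0.06 rad and angle between the x axis of cast_grip and the x axis of scan_stand, either way round below 0.14 rad and linear speed of mounted_cast below 0.02 m/s); the robot touches nothing.
It fails at once if the stone model is shifted by more than 15 mm (distance of model_mid from where it was at the start of the episode above 0.015 m).
It fails at once if the spirit burner is shifted by more than 15 mm (distance of burner_mid from where it was at the start of the episode above 0.015 m).
It also fails if it takes over 54 s, if anything falls off the work surface, if the arm or the gripper's body presses on something with over 40 N, if the wrist force passes 120 N, or if a joint passes its speed limit or range.

## Working session

There is one attempt and no reset: what is moved stays moved. The work goes in short steps, Python scripts to look and compute and a shell command to move; the robot and the scene stay as the last step left them, time stands still between calls to the robot, and variables do not carry over. Pictures are saved under pics/ and viewed, at most 10 in all, crops included, and the job is handed in when it is done.

```bash
mkdir -p pics
cat > h.py <<'E'
import numpy as np, cv2
from scipy.spatial.transform import Rotation as R
from plant import get_state, viewer, sign_off, ctrl
def cam(n, st=None):
    p=viewer.camera_params(n); f=240/np.tan(np.radians(p['fov_y'])/2)
    if 'hand_eye' in p:
        T=np.eye(4); T[:3,:3]=R.from_quat(st['tcp_rot']).as_matrix(); T[:3,3]=st['eef_pos']
        T=T@np.array(p['hand_eye']); return f,p['cx'],p['cy'],T[:3,:3],T[:3,3]
    a=np.array(p['attitude'],float)
    M=a if a.shape==(3,3) else R.from_quat(a).as_matrix()
    return f,p['cx'],p['cy'],M,np.array(p['xyz'])
def ray(c,u,v):
    f,cx,cy,M,o=c; d=M@np.array([(u-cx)/f,-(v-cy)/f,-1]); return o,d
def onz(c,u,v,z):
    o,d=ray(c,u,v); return o+d*(z-o[2])/d[2]
def proj(c,P):
    f,cx,cy,M,o=c; q=M.T@(np.array(P)-o); return cx+f*q[0]/-q[2], cy-f*q[1]/-q[2]
E
python3 - <<'E'
from h import *
np.set_printoptions(precision=4,suppress=True)
for n in ['side','top','wrist']: print(n,viewer.camera_params(n))
st=get_state(); print(st)
Z=dict(cast_grip=.04,cast_notch=0,scan_stand=0,well=.028,index_line=.022,model_mid=.0135,burner_mid=.043)
for n in ['top','side','wrist']:
    st=get_state(); im=viewer.read_camera(n); cv2.imwrite(f'pics/{n}0.png',im); c=cam(n,st)
    for k,z in Z.items():
        for d in viewer.pinpoint(n,k)[:2]:
            u,v=d['xy'][0]*640,d['xy'][1]*480; print(n,k,round(d['confidence'],2),round(u),round(v),onz(c,u,v,z))
print(get_state()['time'])
E
```

```text
side {'fov_y': 44.409470095781806, 'cx': 329.24642526820924, 'cy': 248.60393311940123, 'xyz': array([0.3033, 0.528 , 0.3973]), 'attitude': array([-0.0999,  0.5431,  0.8159, -0.1711])}
top {'fov_y': 43.19142231619188, 'cx': 314.4626748632315, 'cy': 227.28751638212788, 'xyz': array([ 0.4566, -0.2044,  1.0509]), 'attitude': array([-0.0429,  0.051 ,  0.7118, -0.6992])}
wrist {'fov_y': 66.56829766977877, 'cx': 313.268925655772, 'cy': 238.27673475950186, 'hand_eye': array([[ 0.0007,  0.961 ,  0.2765,  0.0691],
       [ 1.    , -0.0008,  0.0004,  0.0008],
       [ 0.0006,  0.2765, -0.961 , -0.1439],
       [ 0.    ,  0.    ,  0.    ,  1.    ]])}
{'time': 0.0, 'qpos': array([-1.441 ,  0.2872,  1.5782,  0.    ,  1.2786, -0.15  ]), 'dq': array([ 0.0004,  0.0004,  0.0009,  0.0007,  0.0005, -0.0004]), 'joint_efforts': array([  0.0001, -40.5983, -29.2624,  -0.0001,   0.0058,   0.    ]), 'eef_pos': array([ 0.1863, -0.6481,  0.2299]), 'tcp_rot': array([ 0.9902,  0.1395,  0.    , -0.0012]), 'contact_force': array([-0.0437, -0.0303, -0.0783]), 'wrist_torque': array([ 0.0043,  0.0049, -0.0176]), 'fing
[... 198 characters left out ...]
 0.    ]
top well 0.75 240 258 [ 0.5436 -0.0913  0.028 ]
top well 0.28 416 281 [ 0.4992 -0.3865  0.028 ]
top index_line 0.97 240 297 [ 0.4773 -0.0902  0.022 ]
top model_mid 0.83 308 334 [ 0.4135 -0.2041  0.0135]
top burner_mid 0.67 310 129 [ 0.7618 -0.2128  0.043 ]
side cast_grip 0.76 412 228 [ 0.5302 -0.3968  0.04  ]
side cast_grip 0.46 242 241 [ 0.7605 -0.2217  0.04  ]
side cast_notch 0.75 426 257 [ 0.498  -0.3783  0.    ]
side scan_stand 0.95 338 326 [ 0.5462 -0.1032  0.    ]
side well 0.77 341 309 [ 0.5429 -0.101   0.028 ]
side index_line 0.92 386 326 [ 0.4791 -0.0944  0.022 ]
side model_mid 0.58 455 301 [ 0.4156 -0.2152  0.0135]
side burner_mid 0.84 242 236 [ 0.7673 -0.2312  0.043 ]
1.2
```

View pics/top0.png

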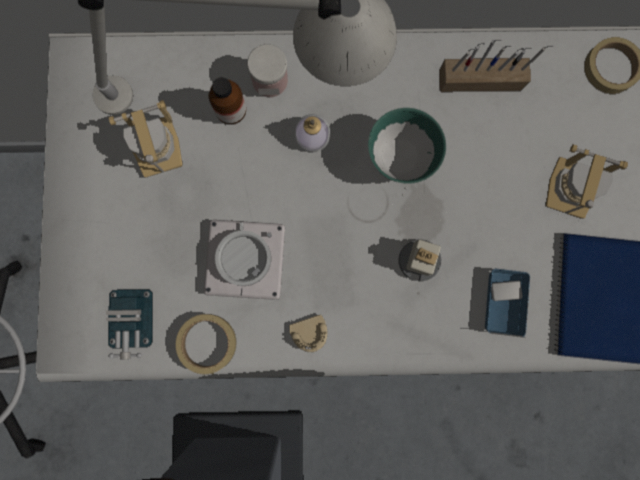

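View pics/side0.png

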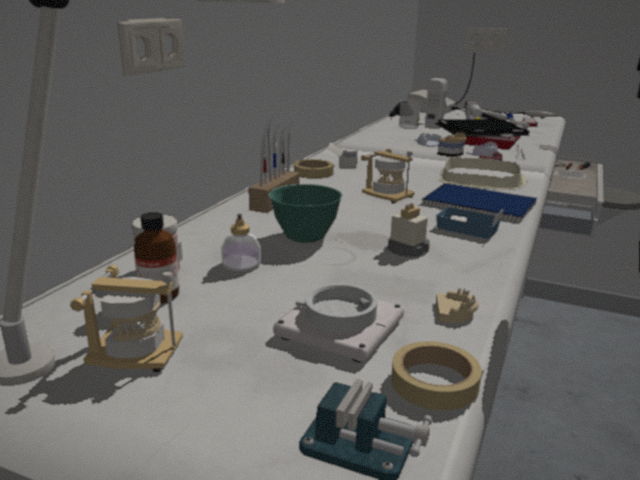

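The top view shows the cast at about (423,259), the stand cup at (243,258) with something lug-like near (255,271), the model at (308,334) and the burner at (311,130). The side view agrees. Next I move over the cast for a closer wrist view.

```bash
python3 -m handwheel '[[[0.0854,0.0365,-0.0133,0,0],[0.0854,0.0365,-0.0133,0,0],[0.0854,0.0365,-0.0133,0,0],[0.0854,0.0365,-0.0133,0,0],[0.0854,0.0365,-0.0133,0,0],[0.0854,0.0365,-0.0133,0,0],[0.0854,0.0365,-0.0133,0,0],[0.0854,0.0365,-0.0133,0,0],[0.0854,0.0365,-0.0133,0,0],[0.0854,0.0365,-0.0133,0,0],[0.0854,0.0365,-0.0133,0,0],[0.0854,0,0,0,0]]]'
python3 -m handwheel '[[[0.0854,0,0,0,7],[0.0854,0,0,0,7],[0.0854,0,0,0,7],[0.0854,0,0,0,7],[0.0854,0,0,0,7],[0.0854,0,0,0,0],[0.0854,0,0,0,0]]]'
cat > w.py <<'E'
import sys
from h import *
np.set_printoptions(precision=4,suppress=True)
st=get_state(); im=viewer.read_camera('wrist'); cv2.imwrite(sys.argv[1],im); c=cam('wrist',st)
Rm=R.from_quat(st['tcp_rot']).as_matrix()
print('tcp',st['eef_pos'],'yaw',np.degrees(np.arctan2(Rm[1,0],Rm[0,0])),'F',st['contact_force'],'t',st['time'])
for k,z in [a.split(':') for a in sys.argv[2:]]:
    for d in viewer.pinpoint('wrist',k)[:2]:
        u,v=d['xy'][0]*640,d['xy'][1]*480; print(k,round(d['confidence'],2),round(u),round(v),onz(c,u,v,float(z)))
E
python3 w.py pics/w1.png cast_grip:.04 cast_notch:0
python3 - <<'E'
import cv2,numpy as np
t=cv2.imread('pics/top0.png')
f=lambda a:cv2.resize(a,(400,400),interpolation=cv2.INTER_CUBIC)
cv2.imwrite('pics/crop.png',np.hstack([f(t[210:310,195:295]),cv2.resize(cv2.imread('pics/w1.png')[40:440,120:520],(400,400))]))
E
```

```text
time: 2.2
eef_pos: [0.5366, -0.3925, 0.2314]
tcp_rot: [0.99, 0.143, 0.001, -0.001]
contact_force: [-0.8, 0.2, 0.7]
opening: 1.0
finger_force: 0.0
time: 2.78
eef_pos: [0.5317, -0.3975, 0.2313]
tcp_rot: [0.987, -0.163, -0.0, 0.0]
contact_force: [0.5, 0.3, 0.3]
opening: 0.997
finger_force: 0.0
tcp [ 0.5317 -0.3975  0.2313] yaw -18.802640254203933 F [0.5459 0.3035 0.3089] t 2.7833
cast_grip 0.95 311 207 [ 0.5354 -0.3979  0.04  ]
cast_grip 0.51 48 284 [ 0.5454 -0.1256  0.04  ]
```

View pics/crop.png

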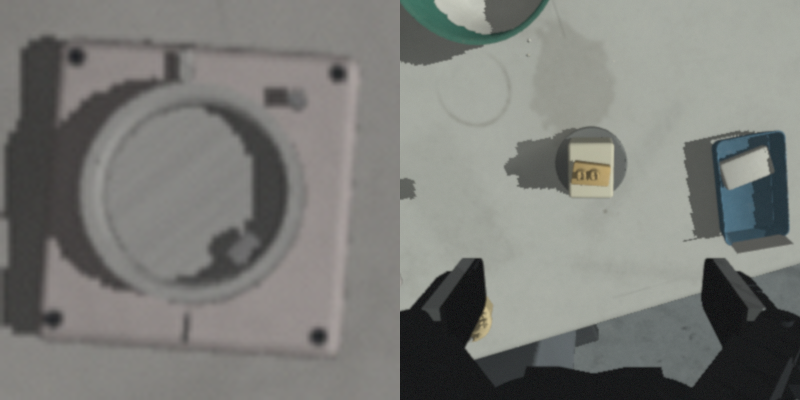

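The crop shows the steel lug at crop (243,245), with the well centre near (190,193) and the index line at (187,325), so the lug is roughly 45° anticlockwise of the line. The block's long side lies along the tool's x. I take one close wrist view of the stand before grasping.

```bash
python3 -m handwheel '[[[0.0854,-0.0108,-0.035,0,0],[0.0854,-0.0108,-0.035,0,0],[0.0854,-0.0108,-0.035,0,0],[0.0854,-0.0108,-0.035,0,0],[0.0854,-0.0108,-0.035,0,0],[0.0854,-0.0108,-0.035,0,0],[0.0854,-0.0108,-0.035,0,0],[0.0854,-0.0108,-0.035,0,0],[0.0854,0,0,0,0],[0.0854,0,0,0,0]]]'
python3 w.py pics/w2.png well:.028 scan_stand:0 index_line:.022
python3 - <<'E'
import cv2
t=cv2.imread('pics/w2.png'); cv2.imwrite('pics/w2c.png',cv2.resize(t[80:380,120:520],(800,600),interpolation=cv2.INTER_CUBIC))
E
```

```text
time: 3.77
eef_pos: [0.5413, -0.1028, 0.2316]
tcp_rot: [0.987, -0.162, 0.0, 0.0]
contact_force: [-1.1, -0.3, -0.9]
opening: 0.999
finger_force: 0.0
tcp [ 0.5413 -0.1028  0.2316] yaw -18.701284762533213 F [-1.0573 -0.3218 -0.9116] t 3.7667
well 0.59 307 209 [ 0.5425 -0.0984  0.028 ]
scan_stand 0.81 306 210 [ 0.5362 -0.0943  0.    ]
scan_stand 0.68 637 108 [ 0.5291 -0.431   0.    ]
index_line 0.82 318 270 [ 0.4771 -0.087   0.022 ]
```

View pics/w2c.png

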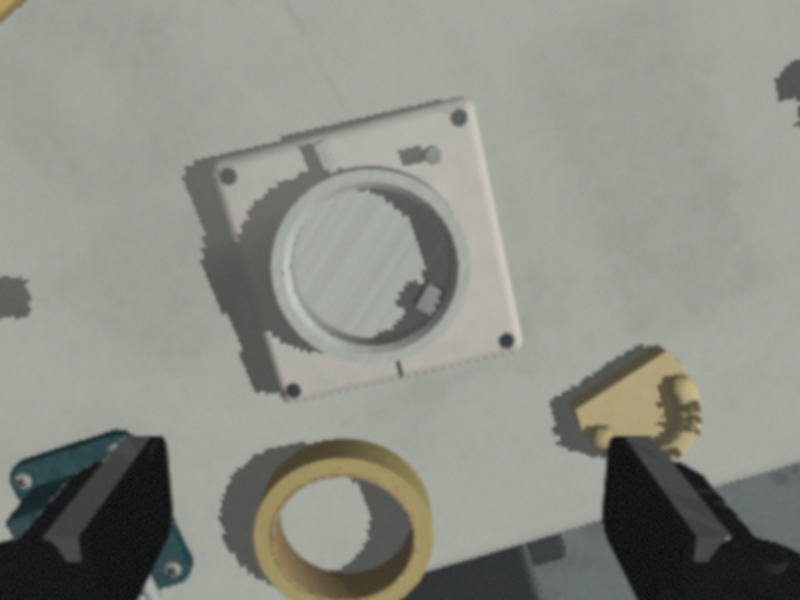

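The wrist crop shows the cup rim spanning x 271–469 and y 168–362. The corner screws are at (228,176), (459,118), (506,341) and (293,390), the lug top is at (429,299), and the index line runs about (397,362) to (401,377).

Run:
```python
from h import *
np.set_printoptions(precision=4,suppress=True)
st=get_state(); cw=cam('wrist',st); ct=cam('top')
W=lambda x,y,z:onz(cw,120+x/2,80+y/2,z); T=lambda x,y,z:onz(ct,195+x/4,210+y/4,z)
for n,F,sc,rim,lug,idx in [('w',W,[(228,176),(459,118),(506,341),(293,390)],(370,265),(429,299),[(397,362),(401,377)]),
                       ('t',T,[(76,56),(338,73),(319,336),(53,319)],(192,192),(243,245),[(187,315),(186,342)])]:
    S=np.array([F(*s,.022) for s in sc]); c0=S.mean(0); c1=F(*rim,.044); l=F(*lug,.038); I=[F(*i,.022) for i in idx]
    d=(S[1]-S[0]+S[2]-S[3]); yaw=np.degrees(np.arctan2(-d[1],-d[0]))-90  # -d = +y
    e=(S[0]-S[3]+S[1]-S[2]); yaw2=np.degrees(np.arctan2(e[1],e[0]))
    print(n,'screws',c0,'rim',c1,'lug',l,'idx',I,'yaw',yaw,yaw2,'size',np.linalg.norm(d)/2,np.linalg.norm(e)/2)
    for c in (c0,c1):
        v=(l-c)[:2]; w=(I[1]-c)[:2]
        print('  lug r',np.linalg.norm(v),'cast yaw for lug',np.degrees(np.arctan2(-v[1],-v[0])),'idx r',np.linalg.norm(w),np.degrees(np.arctan2(-w[1],-w[0])))
```

```text
w screws [ 0.5399 -0.0987  0.022 ] rim [ 0.5426 -0.0993  0.044 ] lug [ 0.5167 -0.1199  0.038 ] idx [array([ 0.4861, -0.0936,  0.022 ]), array([ 0.4776, -0.0929,  0.022 ])] yaw -5.2777437181938325 -5.129191086755201 size 0.11242443160189536 0.11255620446805664
  lug r 0.0314743446689007 cast yaw for lug 42.37891303646937 idx r 0.06257427758668316 -5.288623845819886
  lug r 0.033090563592820976 cast yaw for lug 38.436332251764405 idx r 0.0652930901886637 -5.635501345685673
t screws [ 0.5421 -0.097   0.022 ] rim [ 0.5415 -0.0974  0.044 ] lug [ 0.5195 -0.118   0.038 ] idx [array([ 0.4914, -0.0928,  0.022 ]), array([ 0.4801, -0.0924,  0.022 ])] yaw -4.712215630269725 -4.743175814157578 size 0.11229864627875817 0.11211683720535245
  lug r 0.030757737063378504 cast yaw for lug 42.87225516023292 idx r 0.062116699331056846 -4.299812024320117
  lug r 0.030105646168875774 cast yaw for lug 42.99914620352691 idx r 0.06162598090449183 -4.702364009213347
```

```bash
python3 -m handwheel '[[[0.0854,0.011,0.0352,0,0],[0.0854,0.011,0.0352,0,0],[0.0854,0.011,0.0352,0,0],[0.0854,0.011,0.0352,0,0],[0.0854,0.011,0.0352,0,0],[0.0854,0.011,0.0352,0,0],[0.0854,0.011,0.0352,0,0],[0.0854,0.011,0.0352,0,0],[0.0854,0,0,0.034,0],[0.0854,0,0,0.034,0],[0.0854,0,0,0,0],[0.0854,0,0,0,0]]]'
python3 w.py pics/w3.png cast_grip:.04 cast_notch:0
python3 - <<'E'
import cv2
t=cv2.imread('pics/w3.png'); cv2.imwrite('pics/w3c.png',cv2.resize(t[90:330,150:470],(800,600),interpolation=cv2.INTER_CUBIC))
E
```

```text
time: 4.97
eef_pos: [0.5309, -0.3993, 0.1603]
tcp_rot: [0.986, -0.166, -0.003, -0.002]
contact_force: [-0.1, 0.8, 0.7]
opening: 1.002
finger_force: 0.0
tcp [ 0.5309 -0.3993  0.1603] yaw -19.075602349724157 F [-0.0911  0.7649  0.7155] t 4.9667
cast_grip 0.98 307 226 [ 0.5346 -0.3963  0.04  ]
```

View pics/w3c.png

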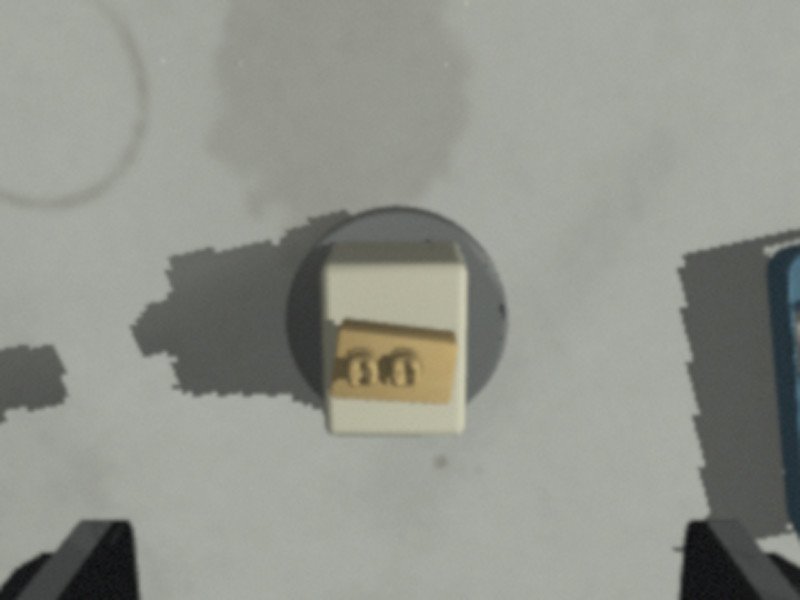

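The block is square to the fingers within about 1° (edges at x=327 and x=467 in the crop). The plate centre is near (397,316), and the notch is hidden on the near side as expected.

Run:
```python
from h import *
st=get_state(); c=cam('wrist',st)
Rm=R.from_quat(st['tcp_rot']).as_matrix()
q=lambda x,y,z:onz(c,150+x/2.5,90+y/2.5,z)
def show(n,p): print(n,p.round(4),'tool',(Rm.T@(p-st['eef_pos'])).round(4))
L=q(287,314,.016);Rr=q(507,314,.016);T=q(397,206,.016)
print(np.linalg.norm(L-Rr)); 
show('plate',(L+Rr)/2); show('plate-from-top', T-.036*Rm[:,0]*1.0)
show('block',(q(327,265,.06)+q(467,265,.06)+q(327,432,.06)+q(467,432,.06))/4)
print(Rm, np.linalg.norm(q(327,265,.06)-q(327,432,.06)), np.linalg.norm(q(327,265,.06)-q(467,265,.06)))
```

```text
0.0724151841582752
plate [ 0.5394 -0.4     0.016 ] tool [ 0.0044 -0.0025  0.1503]
plate-from-top [ 0.5385 -0.3998  0.0159] tool [ 0.0036 -0.0024  0.1505]
block [ 0.5383 -0.4001  0.06  ] tool [ 0.0036 -0.002   0.1063]
[[ 0.94566069 -0.32514044  0.00309157]
 [-0.32513103 -0.94566361 -0.00318774]
 [ 0.00396005  0.00200935 -0.99999014]] 0.04882485430353686 0.03862060482945033
```

```bash
python3 -m handwheel '[[[0.0854,0.0035,-0.0022,0.01,0],[0.0854,0,0,0.034,0],[0.0854,0,0,0.034,0],[0.0854,0,0,0.034,0],[0.0854,0,0,0.024,0],[0.0854,0,0,0,0],[0.0854,0,0,0,0]]]'
python3 -m handwheel '[[[0,0,0,0,0],[0,0,0,0,0],[0,0,0,0,0],[0,0,0,0,0],[0,0,0,0,0],[0,0,0,0,0],[0,0,0,0,0],[0,0,0,0,0],[0,0,0,0,0],[0,0,0,0,0]]]' 60
```

```text
time: 5.7
eef_pos: [0.537, -0.3976, 0.0268]
tcp_rot: [0.986, -0.164, -0.001, -0.001]
contact_force: [-0.1, 0.2, 1.4]
opening: 1.003
finger_force: 0.0
time: 6.53
eef_pos: [0.5384, -0.3994, 0.0301]
tcp_rot: [0.986, -0.165, 0.002, 0.001]
contact_force: [0.8, 1.2, 7.0]
opening: 0.458
finger_force: 63.7
```

```bash
python3 -m handwheel '[[[0,0,0,-0.02,0],[0,0,0,-0.03,0],[0,0,0,-0.03,0],[0,0,0,-0.02,0],[0,0,0,0,0],[0,0,0,0,0],[0,0,0,0,0]]]'
python3 w.py pics/w4.png cast_grip:.13
python3 - <<'E'
from plant import get_state
s=get_state(); print({k:s[k] for k in('qpos','contact_force','wrist_torque','opening','finger_force')})
E
```

```text
time: 7.12
eef_pos: [0.5357, -0.3972, 0.1247]
tcp_rot: [0.986, -0.165, -0.002, -0.001]
contact_force: [0.4, 0.1, -3.4]
opening: 0.457
finger_force: 62.6
tcp [ 0.5357 -0.3972  0.1247] yaw -18.968812054117556 F [ 0.4022  0.1498 -3.3967] t 7.1167
cast_grip 0.81 311 321 [ 0.5292 -0.3953  0.13  ]
{'qpos': array([-7.89854036e-01,  3.70868811e-01,  1.67474712e+00, -6.13013930e-05,
        1.10175517e+00,  1.11211257e+00]), 'contact_force': array([-1.61564015, -0.9402474 , -2.50313259]), 'wrist_torque': array([-0.00650811, -0.03033112,  0.01199948]), 'opening': 0.4579143557572158, 'finger_force': 62.5502872467041}
```

View pics/w4.png

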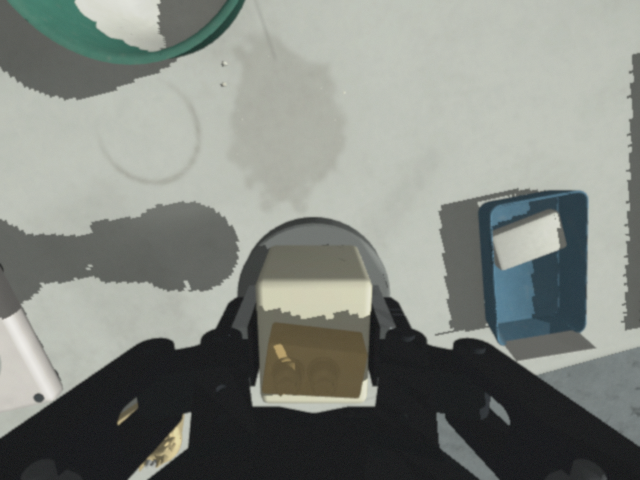

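The cast is lifted upright between the pads; its plate rim spans x 238–390 with its far edge at (314,217). Now I carry it over the well and turn it to the lug's angle.

```bash
python3 - <<'E'
from h import *
st=get_state(); c=cam('wrist',st); Rm=R.from_quat(st['tcp_rot']).as_matrix()
for z in (.112,.115,.118):
    L=onz(c,238,283,z);Q=onz(c,390,283,z);T=onz(c,314,217,z)
    print(z,np.linalg.norm(L-Q),(Rm.T@((L+Q)/2-st['eef_pos'])).round(4),(Rm.T@(T-st['eef_pos'])-[.036,0,0]).round(4))
E
python3 -m handwheel '[[[0,-0.0115,-0.0356,0,0],[0,-0.0115,-0.0356,0,0],[0,-0.0115,-0.0356,0,0],[0,-0.0115,-0.0356,0,0],[0,-0.0115,-0.0356,0,0],[0,-0.0115,-0.0356,0,0],[0,-0.0115,-0.0356,0,0],[0,-0.0115,-0.0356,0,0],[0,0,0,0,0]]]'
python3 -m handwheel '[[[0,0,0,0,-6.7],[0,0,0,0,-6.7],[0,0,0,0,-6.7],[0,0,0,0,-6.7],[0,0,0,0,-6.7],[0,0,0,0,-6.7],[0,0,0,0,-6.7],[0,0,0,0,-6.7],[0,0,0,0,-6.7],[0,0,0,0,0],[0,0,0,0,0]]]'
cat > s.py <<'E'
from h import *
s=get_state();Rm=R.from_quat(s['tcp_rot']).as_matrix();C=np.array([.5415,-.098,s['eef_pos'][2]])
print('t',round(s['time'],2),'p',s['eef_pos'].round(4),'yaw',np.degrees(np.arctan2(Rm[1,0],Rm[0,0])).round(2),'tilt',Rm[:2,2].round(4),'F',s['contact_force'].round(1),'M',s['wrist_torque'].round(2),'cupC in tool',(Rm.T@(C-s['eef_pos'])).round(4))
E
python3 s.py
```

```text
0.112 0.06985119308592627 [0.0035 0.0015 0.0118] [-0.0014  0.0015  0.0116]
0.115 0.06850277111656936 [0.0048 0.0015 0.0088] [-0.0007  0.0015  0.0086]
0.118 0.06715434914721242 [0.0061 0.0015 0.0058] [-0.0001  0.0015  0.0056]
time: 7.97
eef_pos: [0.5404, -0.0925, 0.1247]
tcp_rot: [0.987, -0.162, -0.003, -0.002]
contact_force: [-0.3, -0.2, -3.2]
opening: 0.461
finger_force: 62.8
time: 8.88
eef_pos: [0.5417, -0.0991, 0.1259]
tcp_rot: [0.936, 0.351, -0.001, -0.001]
contact_force: [-0.3, -0.2, -2.5]
opening: 0.457
finger_force: 62.7
t 8.88 p [ 0.5417 -0.0991  0.1259] yaw 41.14 tilt [-0.0025  0.0008] F [-0.3 -0.2 -2.5] M [-0.01 -0.03  0.04] cupC in tool [ 0.0006 -0.001   0.    ]
```

```bash
python3 -m handwheel '[[[0,0.001,-0.001,0.02,0],[0,0,0,0.02,0],[0,0,0,0.008,0],[0,0,0,0.003,0],[0,0,0,0,0],[0,0,0,0,0]]]'; python3 s.py
python3 -m handwheel '[[[0,0,0,0.002,0],[0,0,0,0.002,0],[0,0,0,0.002,0],[0,0,0,0,0],[0,0,0,0,0]]]'; python3 s.py
```

```text
time: 9.38
eef_pos: [0.5431, -0.098, 0.0769]
tcp_rot: [0.936, 0.353, 0.0, 0.0]
contact_force: [-0.8, 0.6, -2.9]
opening: 0.46
finger_force: 62.8
t 9.38 p [ 0.5431 -0.098   0.0769] yaw 41.29 tilt [ 0.001  -0.0004] F [-0.8  0.6 -2.9] M [-0.01  0.01 -0.03] cupC in tool [-0.0013 -0.0011 -0.    ]
time: 9.8
eef_pos: [0.5442, -0.0976, 0.073]
tcp_rot: [0.936, 0.353, 0.001, 0.001]
contact_force: [-1.3, 2.1, 5.1]
opening: 0.461
finger_force: 63.8
t 9.8 p [ 0.5442 -0.0976  0.073 ] yaw 41.31 tilt [ 0.0031 -0.0002] F [-1.3  2.1  5.1] M [ 0.27  0.35 -0.03] cupC in tool [-0.0023 -0.0015 -0.    ]
```

```bash
python3 -m handwheel '[[[0,0,-0.001,0,0],[0,0,-0.001,0,0],[0,0,0,0.001,0],[0,0,0,0,0],[0,0,0,0,0]]]'; python3 s.py
python3 -m handwheel '[[[0,0,0,0.001,0],[0,0,0,0.001,0],[0,0,0,0,0],[0,0,0,0,0]]]'; python3 s.py
```

```text
time: 10.22
eef_pos: [0.5435, -0.0965, 0.072]
tcp_rot: [0.936, 0.353, 0.002, 0.001]
contact_force: [0.8, 3.3, 8.4]
opening: 0.458
finger_force: 64.4
t 10.22 p [ 0.5435 -0.0965  0.072 ] yaw 41.33 tilt [ 0.0051 -0.0012] F [0.8 3.3 8.4] M [ 0.17 -0.02  0.  ] cupC in tool [-0.0025 -0.0002 -0.    ]
time: 10.55
eef_pos: [0.5439, -0.0965, 0.0718]
tcp_rot: [0.936, 0.353, 0.002, 0.001]
contact_force: [-2.0, 4.6, 16.7]
opening: 0.459
finger_force: 65.4
t 10.55 p [ 0.5439 -0.0965  0.0718] yaw 41.32 tilt [ 0.0048 -0.0011] F [-2.   4.6 16.7] M [ 0.21  0.66 -0.07] cupC in tool [-0.0028 -0.0004 -0.    ]
```

Run:
```python
from h import *
w=viewer.read_camera('wrist');s=viewer.read_camera('side');t=viewer.read_camera('top')
cv2.imwrite('pics/w5.png',w);cv2.imwrite('pics/s5.png',s);cv2.imwrite('pics/t5.png',t)
r=lambda a,b:cv2.resize(a,b,interpolation=cv2.INTER_CUBIC)
A=r(w[180:420,190:440],(500,480)); B=r(s[250:370,265:415],(300,240)); C=r(t[210:310,190:315],(300,240))
cv2.imwrite('pics/v5.png',np.hstack([A,np.vstack([B,C])]))
```

```text
(no output)
```

View pics/v5.png

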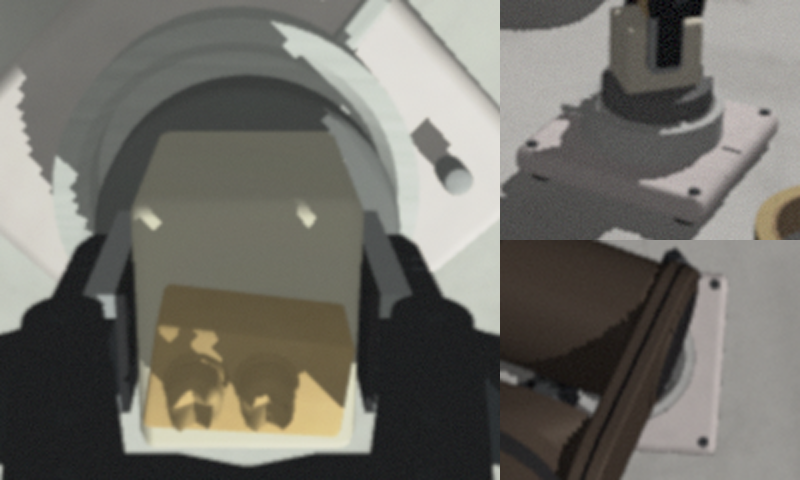

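The wrist view shows the plate (dark arc, x about 95–400, apex (250,75)) shifted right of the cup rim (x about 55–412). It is resting on the chamfer, off to tool +y. I fit both circles to get the offset.

```bash
cat > fit.py <<'E'
from h import *
from scipy.optimize import least_squares
st=get_state(); c=cam('wrist',st); Rm=R.from_quat(st['tcp_rot']).as_matrix()
def fit(pts,z,r):
    P=np.array([onz(c,190+x/2,180+y/2,z) for x,y in pts]); P=(P-st['eef_pos'])@Rm
    f=least_squares(lambda v:np.hypot(P[:,0]-v[0],P[:,1]-v[1])-r,[0,0]); return f.x.round(4),(f.fun*1e3).round(1)
g=cv2.cvtColor(cv2.imread('pics/w5.png'),cv2.COLOR_BGR2GRAY)
print('cup',fit([(60,170),(130,50),(240,8),(330,35),(400,130)],.044,.046))
for zp in (.055,.058,.060): print('plate',fit([(95,200),(115,145),(160,98),(250,75),(330,105),(385,165),(400,210)],zp,.036))
E
python3 fit.py
```

```text
cup (array([-0.0013, -0.0022]), array([-1.3, -0.9,  1.3,  0.6, -2.3]))
plate (array([-0.0039, -0.0001]), array([ 0. ,  0. ,  0.5,  0.3, -0.9, -0.2,  0.9]))
plate (array([-0.0034, -0.0001]), array([-0.5, -0.2,  0.6,  0.5, -0.8, -0.4,  0.4]))
plate (array([-0.0031, -0.0001]), array([-0.9, -0.3,  0.6,  0.7, -0.7, -0.6,  0. ]))
```

```bash
python3 -m handwheel '[[[0,0,0,-0.003,0],[0,0.001,-0.001,0,0],[0,0.001,-0.001,0,0],[0,0,0,0.001,0],[0,0,0,0.001,0],[0,0,0,0.001,0],[0,0,0,0,0],[0,0,0,0,0]]]'; python3 s.py
```

```text
time: 11.37
eef_pos: [0.5431, -0.0935, 0.0693]
tcp_rot: [0.936, 0.353, 0.001, 0.001]
contact_force: [1.7, 1.4, 10.3]
opening: 0.458
finger_force: 64.4
t 11.37 p [ 0.5431 -0.0935  0.0693] yaw 41.3 tilt [ 0.0029 -0.0002] F [ 1.7  1.4 10.3] M [0.21 0.   0.  ] cupC in tool [-0.0042  0.0024 -0.    ]
```

```bash
python3 -m handwheel '[[[0,0.001,0,0,0],[0,0,0,0.001,0],[0,0,0,0.001,0],[0,0,0,0,0],[0,0,0,0,0]]]'; python3 s.py
```

```text
time: 11.78
eef_pos: [0.543, -0.0925, 0.0649]
tcp_rot: [0.936, 0.353, 0.001, 0.0]
contact_force: [5.5, 1.6, -0.1]
opening: 0.46
finger_force: 63.0
t 11.78 p [ 0.543  -0.0925  0.0649] yaw 41.29 tilt [0.0025 0.0004] F [ 5.5  1.6 -0.1] M [ 0.22 -0.98  0.  ] cupC in tool [-0.0047  0.0031 -0.    ]
```

```bash
python3 -m handwheel '[[[0,0.0007,0.0007,0,0],[0,0,0,0.0015,0],[0,0,0,0.0015,0],[0,0,0,0.0015,0],[0,0,0,0,0],[0,0,0,0,0]]]'; python3 s.py
```

```text
time: 12.28
eef_pos: [0.5431, -0.0926, 0.0603]
tcp_rot: [0.936, 0.353, 0.0, -0.0]
contact_force: [5.4, 1.6, -3.7]
opening: 0.461
finger_force: 62.7
t 12.28 p [ 0.5431 -0.0926  0.0603] yaw 41.32 tilt [0.0002 0.0002] F [ 5.4  1.6 -3.7] M [ 0.28 -1.04  0.04] cupC in tool [-0.0048  0.003  -0.    ]
```

```bash
python3 -m handwheel '[[[0,0.0005,0.0005,0.0015,0],[0,0,0,0.0015,0],[0,0,0,0.0015,0],[0,0,0,0,0],[0,0,0,0,0],[0,0,0,0,0]]]'; python3 s.py
```

```text
time: 12.78
eef_pos: [0.5433, -0.0928, 0.0581]
tcp_rot: [0.936, 0.353, -0.001, -0.001]
contact_force: [-3.3, 2.7, 10.4]
opening: 0.463
finger_force: 64.4
t 12.78 p [ 0.5433 -0.0928  0.0581] yaw 41.35 tilt [-0.003   0.0005] F [-3.3  2.7 10.4] M [0.42 0.36 0.03] cupC in tool [-0.0048  0.0028  0.    ]
```

The plate is home: the TCP dropped about 15 mm from rim contact and floor contact comes 10 mm below the lug level. Now I turn it clockwise while watching forces.

```bash
python3 -m handwheel '[[[0,0,0,-0.002,0],[0,0,0,0,4],[0,0,0,0,4],[0,0,0,0,4],[0,0,0,0,4],[0,0,0,0,0],[0,0,0,0,0]]]'; python3 s.py
```

```text
time: 13.37
eef_pos: [0.544, -0.0937, 0.0583]
tcp_rot: [0.975, 0.221, -0.0, 0.001]
contact_force: [3.8, -2.5, -1.7]
opening: 0.457
finger_force: 62.8
t 13.37 p [ 0.544  -0.0937  0.0583] yaw 25.48 tilt [ 0.0004 -0.0019] F [ 3.8 -2.5 -1.7] M [-0.57 -0.6   0.21] cupC in tool [-0.0041  0.0028  0.    ]
```

```bash
python3 -m handwheel '[[[0,0.0006,0.001,0,4],[0,0,0,0,4],[0,0,0,0,4],[0,0,0,0,4],[0,0,0,0,0],[0,0,0,0,0]]]'; python3 s.py
```

```text
time: 13.87
eef_pos: [0.5443, -0.0943, 0.0582]
tcp_rot: [0.997, 0.083, -0.001, 0.001]
contact_force: [1.3, -4.2, -1.1]
opening: 0.459
finger_force: 62.9
t 13.87 p [ 0.5443 -0.0943  0.0582] yaw 9.53 tilt [-0.0015 -0.0018] F [ 1.3 -4.2 -1.1] M [-1.03 -0.19  0.18] cupC in tool [-0.0034  0.0031  0.    ]
```

```bash
python3 -m handwheel '[[[0,0,0.0012,0,4],[0,0,0,0,4],[0,0,0,0,3],[0,0,0,0,0],[0,0,0,0,0]]]'; python3 s.py
python3 -m handwheel '[[[0,0,0,0,1.5],[0,0,0,0,1.5],[0,0,0,0,0],[0,0,0,0,0]]]'; python3 s.py
```

```text
time: 14.28
eef_pos: [0.5445, -0.0952, 0.0582]
tcp_rot: [1.0, -0.013, -0.001, 0.001]
contact_force: [1.2, -5.1, -0.1]
opening: 0.457
finger_force: 62.9
t 14.28 p [ 0.5445 -0.0952  0.0582] yaw -1.5 tilt [-0.0017 -0.001 ] F [ 1.2 -5.1 -0.1] M [-1.06  0.01  0.05] cupC in tool [-0.0029  0.0029  0.    ]
time: 14.62
eef_pos: [0.5444, -0.0952, 0.0582]
tcp_rot: [0.999, -0.039, -0.001, 0.001]
contact_force: [-0.2, -4.6, -0.1]
opening: 0.458
finger_force: 62.9
t 14.62 p [ 0.5444 -0.0952  0.0582] yaw -4.51 tilt [-0.0019 -0.0011] F [-0.2 -4.6 -0.1] M [-1.08  0.02  0.15] cupC in tool [-0.0027  0.0031  0.    ]
```

```bash
python3 -m handwheel '[[[0,0,0.001,0,1],[0,0,0,0,0],[0,0,0,0,0]]]'; python3 s.py
python3 -m handwheel '[[[0,0,0,0,1],[0,0,0,0,1],[0,0,0,0,0],[0,0,0,0,0]]]'; python3 s.py
```

```text
time: 14.87
eef_pos: [0.5444, -0.0955, 0.0582]
tcp_rot: [0.999, -0.049, -0.001, -0.0]
contact_force: [-0.7, -3.1, -0.4]
opening: 0.458
finger_force: 63.1
t 14.87 p [ 0.5444 -0.0955  0.0582] yaw -5.64 tilt [-0.0016  0.0004] F [-0.7 -3.1 -0.4] M [-0.72  0.12  0.05] cupC in tool [-0.0026  0.0027  0.    ]
time: 15.2
eef_pos: [0.5447, -0.0965, 0.0582]
tcp_rot: [0.998, -0.066, -0.0, 0.001]
contact_force: [0.1, -6.3, -1.2]
opening: 0.457
finger_force: 63.0
t 15.2 p [ 0.5447 -0.0965  0.0582] yaw -7.54 tilt [-0.0007 -0.0023] F [ 0.1 -6.3 -1.2] M [-1.22  0.12  0.35] cupC in tool [-0.003   0.0019  0.    ]
```

```bash
python3 -m handwheel '[[[0,0,0.0015,0,-1],[0,0,0,0,0],[0.0854,0,0,0,0],[0.0854,0,0,0,0],[0.0854,0,0,0,0],[0.0854,0,0,0,0],[0.0854,0,0,0,0],[0.0854,0,0,0,0],[0.0854,0,0,0,0]]]'
python3 -m handwheel '[[[0.0854,0,0,-0.01,0],[0.0854,0,0,-0.03,0],[0.0854,0,0,-0.035,0],[0.0854,0,0,-0.035,0],[0.0854,0,0,-0.035,0],[0.0854,0,0,0,0],[0.0854,0,0,0,0]]]'
python3 s.py; python3 w.py pics/w6.png cast_grip:.068 well:.028 index_line:.022
python3 - <<'E'
from h import *
im=cv2.imread('pics/w6.png'); s=viewer.read_camera('side'); r=lambda a,b:cv2.resize(a,b,interpolation=cv2.INTER_CUBIC)
cv2.imwrite('pics/v6.png',np.hstack([r(im[100:340,190:440],(500,480)),r(s[250:370,265:340+0],(300,480))]))
E
```

```text
time: 15.95
eef_pos: [0.5448, -0.097, 0.0583]
tcp_rot: [0.998, -0.058, -0.0, -0.0]
contact_force: [0.3, 0.0, 0.8]
opening: 1.0
finger_force: 0.0
time: 16.53
eef_pos: [0.5466, -0.0977, 0.2076]
tcp_rot: [0.998, -0.058, 0.004, 0.001]
contact_force: [-0.3, -0.7, -0.8]
opening: 0.999
finger_force: 0.0
t 16.53 p [ 0.5466 -0.0977  0.2076] yaw -6.67 tilt [ 0.0072 -0.0026] F [-0.3 -0.7 -0.8] M [-0.01 -0.   -0.03] cupC in tool [-0.005   0.0008 -0.    ]
tcp [ 0.5466 -0.0977  0.2076] yaw -6.670704192066542 F [-0.2589 -0.657  -0.8482] t 16.5333
cast_grip 0.63 310 230 [ 0.5425 -0.0956  0.068 ]
index_line 0.97 313 285 [ 0.4754 -0.0908  0.022 ]
```

View pics/v6.png

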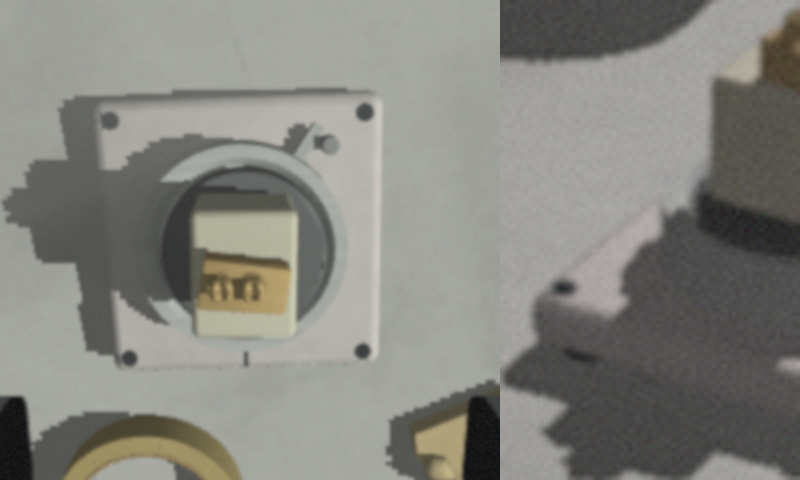

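The wrist view shows the cup's stop arm against the peg at (325,143) and the block square to the base. I check seating height in a proper side crop.

Run:
```python
from h import *
s=viewer.read_camera('side'); cv2.imwrite('pics/s7.png',cv2.resize(s[240:375,255:435],(800,600),interpolation=cv2.INTER_CUBIC))
c=cam('side')
for z in (.06,.07):  # block-bottom/plate-top height check: block corner lines
    print(z)
from math import radians
C=np.array([.541,-.0965,0]); y=radians(-5.5); ex=np.array([np.cos(y),np.sin(y),0]); ey=np.array([-np.sin(y),np.cos(y),0])
for up in (.028,.038):
    for X,Y,Z in [(-.023,.02,.016),(.027,.02,.016),(-.023,.02,.06),(.027,.02,.06)]:
        u,v=proj(c,C+X*ex+Y*ey+np.array([0,0,up+Z])); print(up,(X,Y,Z),'crop',round((u-255)*800/180),round((v-240)*600/135))
```

```text
0.06
0.07
0.028 (-0.023, 0.02, 0.016) crop 423 314
0.028 (0.027, 0.02, 0.016) crop 267 270
0.028 (-0.023, 0.02, 0.06) crop 429 171
0.028 (0.027, 0.02, 0.06) crop 269 131
0.038 (-0.023, 0.02, 0.016) crop 424 282
0.038 (0.027, 0.02, 0.016) crop 267 239
0.038 (-0.023, 0.02, 0.06) crop 430 138
0.038 (0.027, 0.02, 0.06) crop 269 98
```

View pics/s7.png

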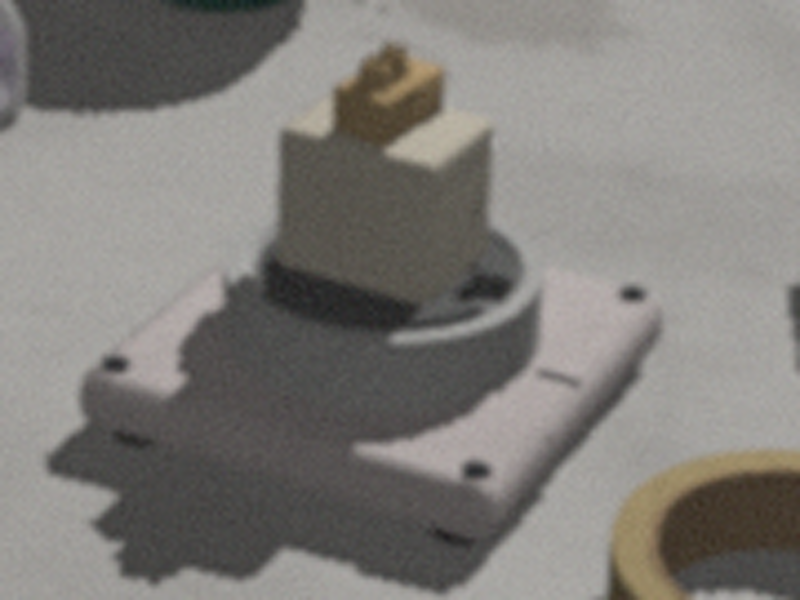

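The side view shows the plate flush inside the cup. The block corners at (438,168) and (282,133) match the home prediction of (429,171) and (269,131), and the notch at (485,290) faces the index line.

```bash
python3 -c "from plant import sign_off; print(sign_off())"
```

```text
the job is handed in; nothing more can be done
None
```

The cast is seated fully home over the lug and turned clockwise to the turntable's stop, with its notch towards the index line; the gripper is clear, I moved neither the stone model nor the burner, and the job was handed in at about 17 s (no verdict was returned).

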